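# Pin the drip pan into the tea tray

### The arm

A 6-joint arm with a two-finger parallel gripper is mounted at the origin on the work surface. World frame = base frame: x ahead of the robot, y to its left, z up, the work surface at z = 0. Lengths are in m, angles in degrees, forces in N, time in s.
With the tool pointing down it reaches from about 0.25 to 0.725 m from the base axis. Payload 9.7 kg.
Tool frame: the origin (TCP) lies between the finger pads; the fingertips stand 11 mm ahead of it and the grasp point (between the pads) lies 8 mm behind it; y points along the fingers, x is the direction in which the jaws open and shut, and the axes are right-handed (so a half turn about y gives the same grasp; the last joint's range is limited). The gripper opens to 85 mm and grips with 20 to 120 N. Pads are 22 mm wide; open, the fingers measure 114 mm over their backs; the gripper's body (76 mm by 85 mm) begins 54 mm behind the grasp point. The pads swing forward as they close: fully open they stand 13 mm farther back than shut.
Start: joints at [-76.662, 4.979, 10.078, 95.1, 0, 90], TCP at [0.127, -0.535, 0.242] pointing down, gripper open.
Joint ranges: [-179.16, 179.16], [-48.56, 103.87], [-65.8, 70.77], [-126.05, 130.52], [-82.76, 87.17], [-180, 180]. Speed limits (degrees/s): [127.2, 127.2, 147.25, 180, 180, 180].

### API

Orientations are given as [roll, pitch, yaw] about the fixed x, y, z axes, in that order (R = Rz(yaw) Ry(pitch) Rx(roll)).
In Python, from workcell import bot, vision gives the robot as it stands. The module is installed in compiled form; this text tells all that it offers.
- The arm moves only by the shell command python3 -m crank 'ROWS' [OPENING] [FORCE]. ROWS is text: rows parted by semicolons, each of 6 numbers parted by spaces: the shift along the tool's x, y, z in m, then the turn, a rotation vector about the tool's x, y, z in rad. A call has 1 to 8 rows; each row is the pose to reach, as a shift and turn from the pose commanded when the call began, along the tool's axes at that moment; what a row does not reach only later rows make up. A row lasts 1/10 s, in which the tool goes at most 50 mm and 8.59 degrees, less where a joint would pass 70% of its speed; a pose out of reach is approached as far as the arm can. A call with a gripper value outside its range is refused whole. OPENING is the gripper's target within -1 to 1 (shut at 1, half-way at 0, fully open at -1), set as the call begins (- or left out, the last holds). The fingers move at their own pace and stop on an object; FORCE is the grip in N (left out, the last holds). Time passes only in rows, so rows that repeat a pose let the fingers close. It gives the time, the measured TCP pose, the force and the opening at its end, in the units of the state.
- bot.get_obs(): the state, without advancing time (a new reading comes with each control period).
- vision.camera(name): name is "side" or "top"; returns the picture (400x640x3 uint8, red, green, blue); there is no depth.
- vision.get_calibration(name): a dict with "fx", "fy", "cx", "cy" (pixels), "rvec" (rotation vector, rad) and "tvec" (3), from world to camera coordinates, as OpenCV has them. Camera axes: x right, y down, z forward; pixel columns grow to the right and rows downward; lengths in m; the calibration is good to about 2 mm. A picture is of the moment at which its call begins. get_calibration takes no time and is no camera call.
- bot.job_done(): hands the job in, once; it reports no verdict.
The state is a dict: "time": time; "q": joint angles; "qd": joint speeds; "joint_efforts": joint torques, N m; "ee_pos": TCP position; "tcp_rot": TCP orientation; "wrist_force": force on the tool from outside, world axes, zero at the start; "torque": the same for the moment, N m; "opening": finger opening in m.
Only numpy, scipy, OpenCV 4.12 (cv2) and the standard library are available. Lean on these libraries where they do the work, as an engineer would, in place of code of your own. Each camera call takes 0.05 s, during which the arm holds its last target. There are 200 camera calls.

### The job

Make the tea tray ready to be carried: push its drip pan fully home, then take the steel lock pin with the wide flat collar (not the ball-headed one) out of the bamboo rest and drop it through the tray's lug and the pan's tongue until its collar sits flat on the lug. Leave the pin standing there, released, and do not knock the teapot about.

Things in the scene. Friction and masses are not known exactly. Their poses are not given: they have to be found in the camera images.
- pin_center (a point): Steel lock pin, 90 mm long, about 150 g, upright in a bamboo block 190 x 60 x 55 mm; point at the underside of its collar, z up. Below: 14 mm round shank, 45 mm long, last 10 mm tapered. Above: collar 40 mm wide, 5 thick, then round grip 20 mm wide, 40 high, to hold. The block's other hole, 90 mm along, has a ball-headed pin (38 mm above block). Block is left or right of the tray.
- lug_hole (a point): 24 mm hole in the tray's fixed steel lug, at its top face 58 mm above the table. Lug 60 wide, 6 thick, sticks 60 mm out of the front of the black tray (300 x 200, deck 52 high). Axes: x level to the tray's back, the way the pan goes in, y left, z up. Deck edge 30 mm to +x. Pan tongue's like hole (6 thick, top 22 lower) lies right below when home. Pin is in when its point is here.
- drip_pan (a joint): How far the drip pan (drawer) stands out, m: 0 = home at its stop, more = out along the tray's -x. About 1.5 N friction; stays where left. Its tongue under the lug ends in an upturned steel lip, 50 mm wide, 5 thick, 30 to 62 mm above the table, centred before the lug; the lip's front face is 41 mm plus this value to -x of the lug hole, and can be pushed.
- teapot: White porcelain teapot, 92 mm wide, 85 high, spout and handle along its y, on the tray beside four small cups; origin at the centre of its underside. Not to be moved.
Not all that is in view belongs to the job. Leave any brown or purple look-alike of the part that bears pin_center alone.

How it is judged (in metres and radians):
On the way:
1. the drip pan is pushed home (within 10 mm of its stop) (value of joint drip_pan below 0.01 m), for 0.2 s.
At the end, for the whole second after the job is handed in: The drip pan is within 10 mm of its stop, and the lock pin stands at rest in both holes: its collar within 6 mm of the lug's top, its axis within 10 mm of the hole's centre and within 10 degrees of upright (value of joint drip_pan below 0.01 m and horizontal distance between pin_center and lug_hole below 0.01 m and z of pin_center in the frame of lug_hole between -0.006 and 0.006 m and angle between pin_center's own z axis and vertical below 0.18 rad and linear speed of lock_pin below 0.02 m/s); the robot touches nothing.
It fails at once if the teapot is knocked: moved by more than 30 mm or tipped by more than 25 degrees (distance of teapot from where it was at the start of the episode above 0.03 m or angle between teapot's own z axis and vertical above 0.44 rad).
It also fails if it takes over 45 s, if anything falls off the work surface, if the arm or the gripper's body presses on something with over 40 N, if the wrist force passes 120 N, or if a joint passes its speed limit or range.

## Working session

There is one attempt and no reset: what is moved stays moved. The work goes in short steps, Python scripts to look and compute and a shell command to move; the robot and the scene stay as the last step left them, time stands still between calls to the robot, and variables do not carry over. Pictures are saved under pics/ and viewed, about 8 in all and at most 12, crops included, and the job is handed in when it is done.

```bash
mkdir -p pics; cat > h.py <<'E'
import numpy as np, cv2
from scipy.spatial.transform import Rotation as R
from workcell import bot, vision
def cal(n):
    c=vision.get_calibration(n); K=np.array([[c['fx'],0,c['cx']],[0,c['fy'],c['cy']],[0,0,1.]])
    return K,np.array(c['rvec'],float),np.array(c['tvec'],float)
def proj(n,p):
    K,r,t=cal(n); return cv2.projectPoints(np.array(p,float).reshape(-1,1,3),r,t,K,None)[0].reshape(-1,2)
def ray(n,u,v):
    K,r,t=cal(n); M=cv2.Rodrigues(r)[0]; return -M.T@t, M.T@np.linalg.inv(K)@[u,v,1]
def onz(n,u,v,z):
    o,d=ray(n,u,v); return o+d*(z-o[2])/d[2]
def tri(a,b):
    A=[];B=[]
    for n,(u,v) in (('top',a),('side',b)):
        o,d=ray(n,u,v); d/=np.linalg.norm(d); P=np.eye(3)-np.outer(d,d); A.append(P);B.append(P@o)
    x=np.linalg.lstsq(np.vstack(A),np.hstack(B),rcond=None)[0]
    return x, [np.linalg.norm(a@x-b) for a,b in zip(A,B)]
def rows(p,rpy=None):
    "shift in tool axes to world point p"
    s=bot.get_obs(); r=R.from_euler('xyz',s['tcp_rot'],degrees=True)
    return r.inv().apply(np.array(p)-s['ee_pos'])
def shot(n,f,box=None,k=1):
    i=vision.camera(n)
    if box: x0,y0,x1,y1=box; i=i[y0:y1,x0:x1]
    i=cv2.resize(i,None,fx=k,fy=k,interpolation=cv2.INTER_CUBIC)
    cv2.imwrite('pics/'+f,i[:,:,::-1])
E
python3 - <<'E'
from h import *
print(bot.get_obs())
for n in('top','side'):
    shot(n,n+'0.png',k=1.25); print(n,cal(n),ray(n,320,200))
E
```

```text
{'time': 0.0, 'q': array([-7.66626282e+01,  5.01035626e+00,  1.00335605e+01,  9.51003446e+01,
       -1.65237102e-03,  8.99982941e+01]), 'qd': array([-0.04068698,  0.02915008, -0.12749435,  0.00888338,  0.01077779,
        0.00161781]), 'joint_efforts': array([-4.20400493e-04, -5.20389318e+01,  4.64799428e+01,  1.65115652e-02,
        1.90960975e-05,  1.58943084e-05]), 'ee_pos': array([ 0.12681643, -0.53494684,  0.2415822 ]), 'tcp_rot': array([-9.00016501e+01,  7.71403918e-02, -7.66609223e+01]), 'wrist_force': array([ 0.08740925, -1.22261214, -0.86114089]), 'torque': array([-0.04340122,  0.01070166,  0.01464831]), 'opening': 0.0852934185828595}
top (array([[434.68060911,   0.        , 319.86822122],
       [  0.        , 434.68060911, 196.73736623],
       [  0.        ,   0.        ,   1.        ]]), array([ 2.10302153, -2.12676499,  0.2120413 ]), array([0.03791338, 0.60585883, 1.11062332])) (array([0.3720431 , 0.03082908, 1.20938828]), array([ 1.92504307e-01,  2.04763436e-05, -9.81324880e-01]))
side (array([[479.49255535,   0.        , 324.09647604],
       [  0.        , 479.49255535, 193.57669572],
       [  0.        ,   0.        ,   1.        ]]), array([ 0.15356108, -2.63629355,  1.56705153]), array([0.62843939, 0.09235636, 1.15122861])) (array([0.49962233, 1.0361782 , 0.63679301]), array([ 0.1195928 , -0.86420776, -0.48897336]))
```

View pics/top0.png

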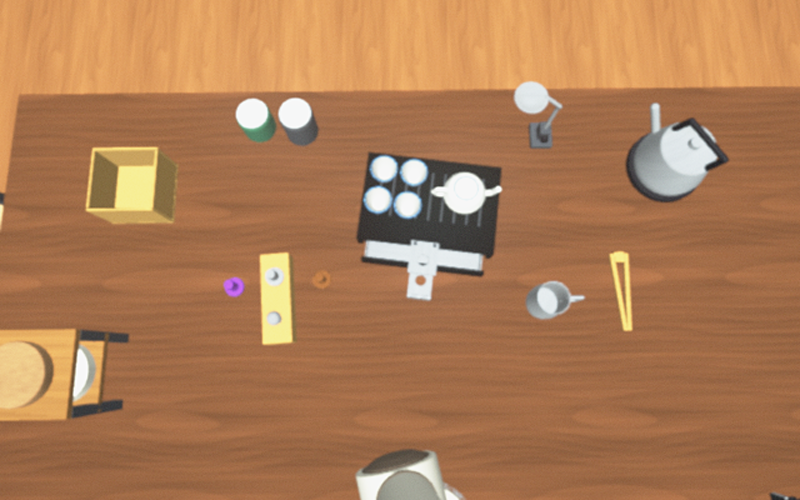

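View pics/side0.png

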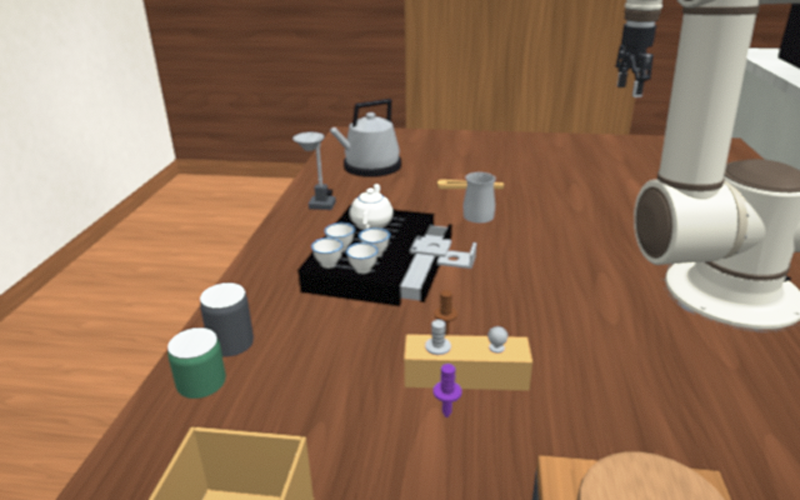

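Candidates (1.25x pixels): the wide-collar pin at top (274,275) / side (438,335); the ball-headed pin at top (274,318) / side (498,338); the brown look-alike at top (321,280); the purple one at top (233,287). I choose the collared steel pin at the far end of the block. The pan stands out at top (422,260), and its tongue and lip reach (420,298). Close crops come next.

```bash
python3 - <<'E'
from h import *
shot('top','c1.png',(200,180,400,280),4)
s=vision.camera('side')
a=cv2.resize(s[180:260,300:400],None,fx=4,fy=4,interpolation=2)[:,:,::-1]
b=cv2.resize(s[245:325,310:430],None,fx=3.3333,fy=3.3333,interpolation=2)[:,:,::-1]
c=np.zeros((320,800,3),np.uint8); c[:320,:400]=a; c[:b.shape[0],400:400+b.shape[1]]=b[:, :400]
cv2.imwrite('pics/c2.png',c)
E
```

```text
(no output)
```

View pics/c1.png

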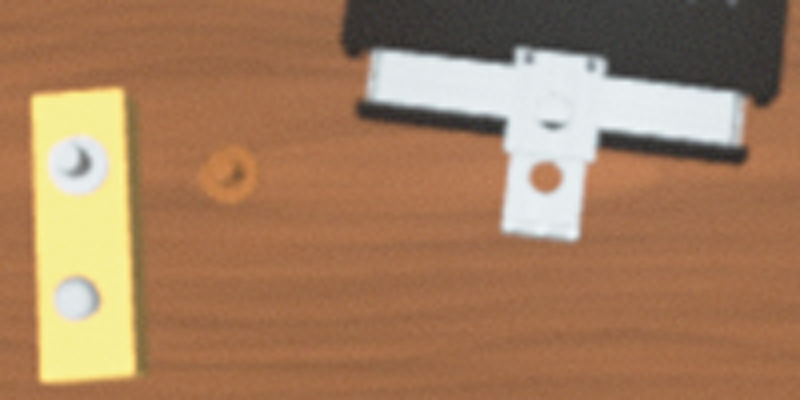

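View pics/c2.png

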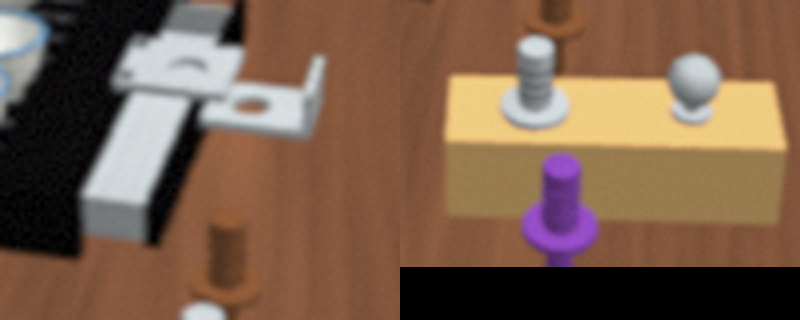

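```bash
python3 - <<'E'
from h import *
f=lambda u,v:((u+.5)/4-.5+200,(v+.5)/4-.5+180)
g=lambda u,v:((u+.5)/4-.5+300,(v+.5)/4-.5+180)
k=lambda u,v:((u-400+.5)/3.3333-.5+310,(v+.5)/3.3333-.5+245)
T=lambda u,v,z:onz('top',*f(u,v),z).round(4)
print('collar',T(78,164,.06),'griptop',T(70,160,.1),'side collar',onz('side',*k(535,105),.06).round(4),'side griptop',onz('side',*k(536,44),.1).round(4))
print('block',[T(*p,.055) for p in((31,94),(124,88),(135,375),(41,382))])
print('lughole',T(553,109,.058),'side',onz('side',*g(188,66),.058).round(4))
print('tongue hole',T(547,177,.036),onz('side',*g(253,105),.036).round(4))
fl,fr,bl,br=T(505,155,.058),T(597,160,.058),T(517,45,.058),T(606,58,.058)
print('lug',fl,fr,bl,br, np.linalg.norm(fl-fr),np.linalg.norm(fl-bl))
ang=lambda a,b:np.degrees(np.arctan2(*(b-a)[1::-1]))
print('yaws',ang(fl,bl),ang(fr,br),ang(fr,fl)-90,ang(T(775,100,.052),T(345,50,.052))-90)
print('lip top',T(503,234,.062),T(578,241,.062))
print('teapot',onz('top',465/1.25,192/1.25,.06))
print(bot.get_obs()['ee_pos'])
E
```

```text
collar [0.5445 0.3008 0.06  ] griptop [0.5411 0.2967 0.1   ] side collar [0.5448 0.306  0.06  ] side griptop [0.5452 0.302  0.1   ]
block [array([0.5934, 0.3355, 0.055 ]), array([0.5968, 0.2727, 0.055 ]), array([0.4054, 0.2597, 0.055 ]), array([0.4016, 0.3211, 0.055 ])]
lughole [ 0.5785 -0.017   0.058 ] side [ 0.5775 -0.0134  0.058 ]
tongue hole [ 0.5355 -0.013   0.036 ] [ 0.5359 -0.0071  0.036 ]
lug [0.5476 0.0157 0.058 ] [ 0.5435 -0.0458  0.058 ] [0.6228 0.0065 0.058 ] [ 0.6131 -0.0536  0.058 ] 0.061636515151328924 0.07576067581535956
yaws -6.974929515996141 -6.394397765227592 -3.814074834290338 -7.415425415969935
lip top [0.4943 0.0178 0.062 ] [ 0.4891 -0.0317  0.062 ]
teapot [ 0.72606306 -0.11375985  0.06      ]
[ 0.12686057 -0.53504196  0.24188201]
```

```bash
cat >> h.py <<'E'
def to(p,yaw):
    s=bot.get_obs(); r=R.from_euler('xyz',s['tcp_rot'],degrees=True)
    g=R.from_euler('xyz',[-90,0,yaw],degrees=True)
    print('t',round(s['time'],2),'shift',(r.inv().apply(np.array(p)-s['ee_pos'])).round(4),'turn',(r.inv()*g).as_rotvec().round(4))
E
python3 -c "
from h import *
to([.444,0,.15],-6.5)"
```

```text
t 0.2 shift [-0.4474  0.0922  0.432 ] turn [-5.0000e-04 -1.2246e+00 -7.0000e-04]
```

```bash
python3 -m crank '-0.447 0.092 0.432 0 -1.2246 0;-0.447 0.092 0.432 0 -1.2246 0;-0.447 0.092 0.432 0 -1.2246 0;-0.447 0.092 0.432 0 -1.2246 0;-0.447 0.092 0.432 0 -1.2246 0;-0.447 0.092 0.432 0 -1.2246 0;-0.447 0.092 0.432 0 -1.2246 0;-0.447 0.092 0.432 0 -1.2246 0' 1 40; python3 -c "
from h import *
to([.444,0,.15],-6.5)"
```

```text
time: 1.0
ee_pos: [0.3293, -0.1931, 0.1835]
tcp_rot: [-90.0, -0.0, -7.6]
wrist_force: [1.0, -1.7, -0.1]
opening: -0.0002
t 1.0 shift [0.0882 0.0335 0.2065] turn [ 0.0003 -0.0189  0.0007]
```

```bash
python3 -m crank '0.088 0.033 0.206 0 -0.019 0;0.088 0.033 0.206 0 -0.019 0;0.088 0.033 0.206 0 -0.019 0;0.088 0.033 0.206 0 -0.019 0;0.088 0.033 0.206 0 -0.019 0;0.088 0.080 0.206 0 -0.019 0;0.088 0.120 0.206 0 -0.019 0;0.088 0.130 0.206 0 -0.019 0'; python3 -c "
from h import *
to([.4548,-.0012,.053],-6.5)
to([.578-.04*.9936,-.0152+.04*.1132,.053],-6.5)
a=vision.camera('top')[180:280,270:370];b=vision.camera('side')[160:260,300:400]
cv2.imwrite('pics/p1.png',cv2.resize(np.hstack([a,b]),None,fx=4,fy=4,interpolation=2)[:,:,::-1])"
```

```text
time: 1.8
ee_pos: [0.4418, -0.0026, 0.0497]
tcp_rot: [-90.0, 0.4, -6.8]
wrist_force: [-0.8, -0.3, -0.6]
opening: -0.0001
t 1.8 shift [ 0.0127 -0.0034  0.0029] turn [ 0.0007 -0.0048 -0.0063]
t 1.8 shift [ 0.0967 -0.004   0.0033] turn [ 0.0007 -0.0048 -0.0063]
```

View pics/p1.png

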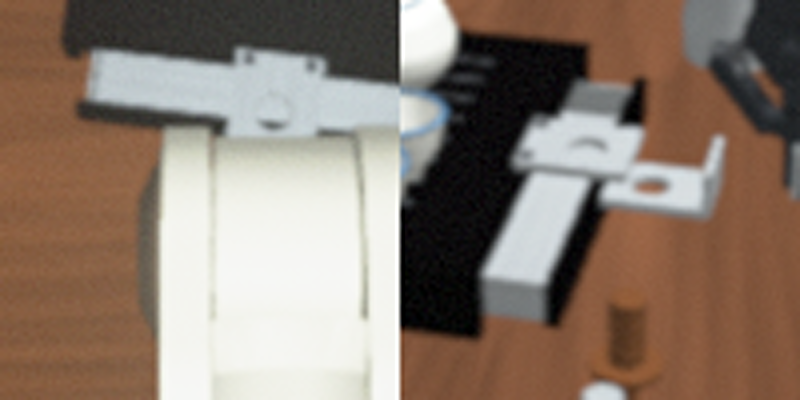

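The right half shows the closed fingers just short of the lip (715,165) and lined up with it. Next I push.

```bash
python3 -m crank '0.01 0 0.003 0 0 0;0.02 0 0.003 0 0 0;0.03 0 0.003 0 0 0;0.037 0 0.003 0 0 0;0.044 0 0.003 0 0 0;0.051 0 0.003 0 0 0;0.058 0 0.003 0 0 0;0.064 0 0.003 0 0 0'; python3 -m crank '0.003 0 0 0 0 0;0.006 0 0 0 0 0;0.008 0 0 0 0 0;0.010 0 0 0 0 0'; 
```

```text
time: 2.7
ee_pos: [0.5086, -0.0077, 0.0536]
tcp_rot: [-90.0, 0.0, -6.8]
wrist_force: [-1.8, -1.6, 1.6]
opening: -0.0002
time: 3.1
ee_pos: [0.5181, -0.0088, 0.0536]
tcp_rot: [-90.0, 0.0, -6.8]
wrist_force: [-2.2, -2.1, -0.8]
opening: 0.0004
```

Force is about 2 N, which is drawer friction. I keep going in small steps until it rises.

```bash
python3 -m crank '0.002 0 0 0 0 0;0.004 0 0 0 0 0;0.005 0 0 0 0 0;0.006 0 0 0 0 0'; python3 -c "
from h import *
a=vision.camera('top')[180:280,270:370];b=vision.camera('side')[160:260,300:400]
cv2.imwrite('pics/p2.png',cv2.resize(np.hstack([a,b]),None,fx=4,fy=4,interpolation=2)[:,:,::-1])"
```

```text
time: 3.5
ee_pos: [0.5235, -0.0094, 0.0536]
tcp_rot: [-90.0, 0.1, -6.8]
wrist_force: [-8.5, -0.2, 4.1]
opening: -0.0004
```

View pics/p2.png

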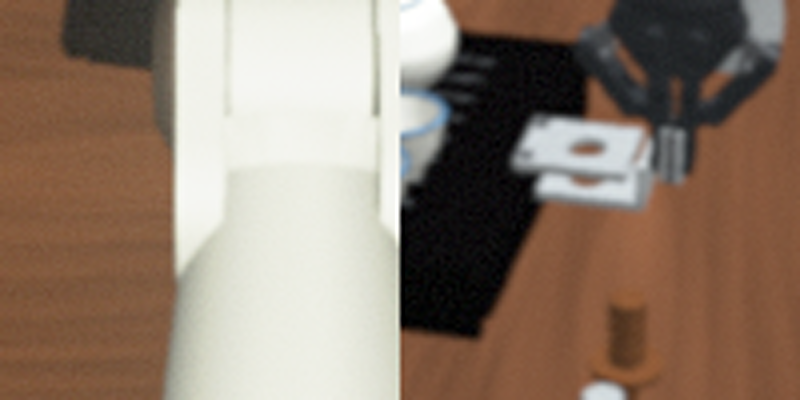

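```bash
python3 -m crank '0.001 0 0 0 0 0;0.002 0 0 0 0 0;0.002 0 0 0 0 0'; python3 -m crank '-0.02 0 0 0 0 0;-0.04 -0.02 0 0 0 0;-0.04 -0.07 0 0 0 0;-0.04 -0.12 0 0 0 0;-0.04 -0.12 0 0 0 0' -1; python3 -c "
from h import *
to([.5447,.3033,.18],29)"
```

```text
time: 3.9
ee_pos: [0.5236, -0.0094, 0.0536]
tcp_rot: [-90.0, 0.3, -6.8]
wrist_force: [-16.2, 1.3, 9.2]
opening: -0.0003
time: 4.4
ee_pos: [0.489, -0.0048, 0.181]
tcp_rot: [-89.9, -0.6, -6.8]
wrist_force: [0.4, 0.2, -0.8]
opening: 0.0723
t 4.4 shift [0.0188 0.0017 0.3125] turn [ 0.002  -0.6249  0.0111]
```

```bash
python3 -m crank '0.019 0.002 0.312 0 -0.625 0;0.019 0.002 0.312 0 -0.625 0;0.019 0.002 0.312 0 -0.625 0;0.019 0.002 0.312 0 -0.625 0;0.019 0.002 0.312 0 -0.625 0;0.019 0.002 0.312 0 -0.625 0;0.019 0.002 0.312 0 -0.625 0;0.019 0.002 0.312 0 -0.625 0'; python3 -c "
from h import *
to([.5447,.3033,.12],29)
a=vision.camera('side')
for p in ([.5447,.3033,.06],[.5447,.3033,.1]): print(proj('side',p))
cv2.imwrite('pics/p3.png',cv2.resize(a[200:320,300:440],None,fx=4,fy=4,interpolation=2)[:,:,::-1])"
```

```text
time: 5.2
ee_pos: [0.5422, 0.3046, 0.1707]
tcp_rot: [-90.0, 0.0, 29.2]
wrist_force: [0.7, -0.7, 0.1]
opening: 0.0854
t 5.2 shift [ 0.0016  0.0507 -0.0024] turn [-0.0003  0.0026 -0.0007]
[[350.31969027 275.28101094]]
[[350.66656481 258.28904817]]
```

View pics/p3.png

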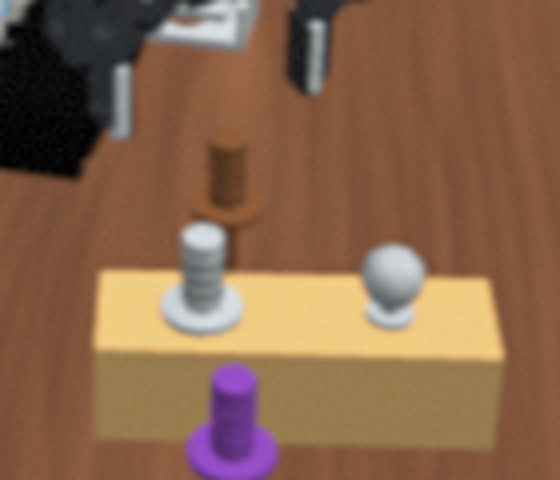

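The fingers (120,130) and (315,90) straddle the collared pin (203,270) and clear the ball pin (393,275). I descend and grip.

```bash
python3 -m crank '0.002 0.03 -0.002 0 0 0;0.002 0.055 -0.002 0 0 0;0.002 0.075 -0.002 0 0 0;0.002 0.088 -0.002 0 0 0;0.002 0.094 -0.002 0 0 0;0.002 0.094 -0.002 0 0 0'; python3 -m crank '0 0 0 0 0 0;0 0 0 0 0 0;0 0 0 0 0 0;0 0 0 0 0 0;0 0 0 0 0 0;0 0 0 0 0 0;0 0 0 0 0 0;0 0 0 0 0 0' 1 50
```

```text
time: 5.85
ee_pos: [0.545, 0.301, 0.0777]
tcp_rot: [-90.0, 0.0, 28.9]
wrist_force: [-0.7, 0.0, 0.3]
opening: 0.0853
time: 6.65
ee_pos: [0.5451, 0.302, 0.0782]
tcp_rot: [-90.0, -0.0, 29.0]
wrist_force: [-0.4, 0.4, 6.4]
opening: 0.0187
```

```bash
python3 -m crank '0 -0.01 0 0 0 0;0 -0.025 0 0 0 0;0 -0.045 0 0 0 0;0 -0.07 0 0 0 0;0 -0.09 0 0 0 0;0 -0.11 0 0 0 0;0 -0.11 0 0 0 0'; python3 -c "
from h import *
to([.578,-.0152,.18],-6.5)
a=vision.camera('side')
s=bot.get_obs();print(s['ee_pos'],s['opening'])
cv2.imwrite('pics/p4.png',cv2.resize(a[160:320,280:440],None,fx=3.5,fy=3.5,interpolation=2)[:,:,::-1])"
```

```text
time: 7.35
ee_pos: [0.5459, 0.3023, 0.1916]
tcp_rot: [-90.0, -0.3, 29.0]
wrist_force: [-0.0, -0.5, -1.5]
opening: 0.0189
t 7.35 shift [-0.1259  0.011  -0.2933] turn [-0.0016  0.6194  0.0049]
[0.54560238 0.30211554 0.18945726] 0.018542251739700227
```

View pics/p4.png

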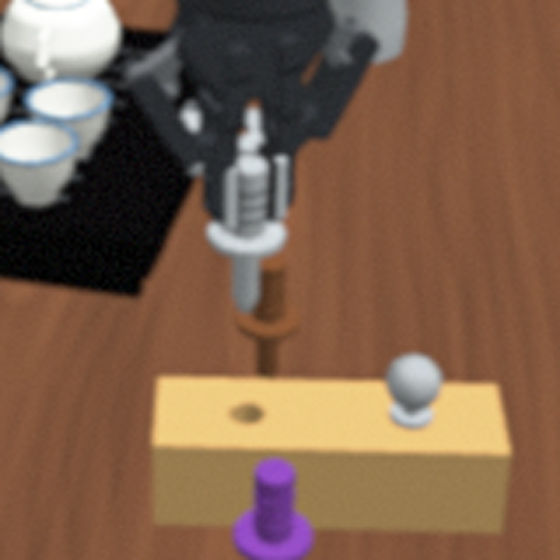

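```bash
python3 -c "
from h import *
m=lambda u,v:((u+.5)/3.5-.5+280,(v+.5)/3.5-.5+160)
print(onz('side',*m(247,236),.1713),'bottom px of expected',proj('side',[.5456,.302,.1263]),m(246,308))
print('collar px exp',proj('side',[.5456,.302,.1713]),m(247,236))
"
python3 -m crank '-0.126 0.011 -0.293 0 0.619 0;-0.126 0.011 -0.293 0 0.619 0;-0.126 0.011 -0.293 0 0.619 0;-0.126 0.011 -0.293 0 0.619 0;-0.126 0.011 -0.293 0 0.619 0;-0.126 0.011 -0.293 0 0.619 0;-0.126 0.011 -0.293 0 0.619 0;-0.126 0.011 -0.293 0 0.619 0'
python3 -c "
from h import *
to([.578,-.0152,.146],-6.5)"
```

```text
[0.54645754 0.30661882 0.1713    ] bottom px of expected [[350.46911569 246.28758114]] (349.92857142857144, 247.64285714285714)
collar px exp [[350.87780807 225.73064339]] (350.2142857142857, 227.07142857142856)
time: 8.2
ee_pos: [0.5763, -0.0184, 0.1752]
tcp_rot: [-90.0, 0.1, -6.7]
wrist_force: [-1.8, 0.2, -1.0]
opening: 0.0186
t 8.2 shift [0.0014 0.0292 0.0034] turn [ 0.0006 -0.0035 -0.002 ]
```

```bash
python3 -m crank '0.001 0.01 0.003 0 0 0;0.001 0.02 0.003 0 0 0;0.001 0.028 0.003 0 0 0;0.001 0.028 0.003 0 0 0'
python3 -c "
from h import *
to([.578,-.0152,.0812],-6.5)
a=vision.camera('side')
cv2.imwrite('pics/p5.png',cv2.resize(a[150:230,300:400],None,fx=6,fy=6,interpolation=2)[:,:,::-1])"
```

```text
time: 8.6
ee_pos: [0.5772, -0.0117, 0.1466]
tcp_rot: [-90.0, 0.2, -6.4]
wrist_force: [0.4, -0.9, -1.1]
opening: 0.0186
t 8.6 shift [ 0.0013  0.0654 -0.0034] turn [ 0.0003  0.002  -0.0029]
```

View pics/p5.png

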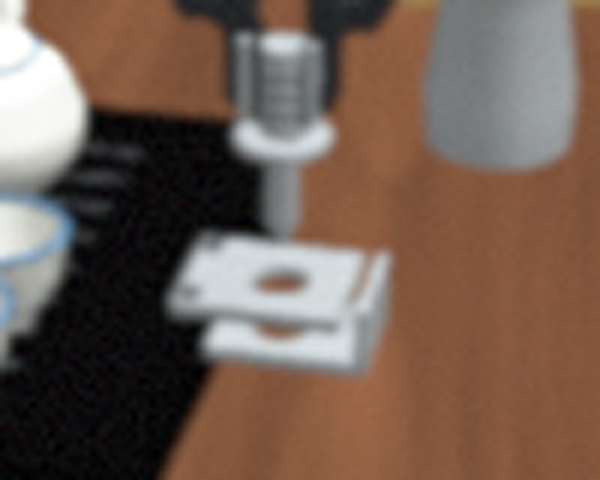

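```bash
python3 -c "
from h import *
m=lambda u,v:((u+.5)/6-.5+300,(v+.5)/6-.5+150)
h=onz('side',*m(281,282),.058); print('hole',h)
print('pin bottom at z.078',onz('side',*m(281,236),.0782),'collar mid .1257',onz('side',*m(283,138),.1258))
P=[]
for i in range(6):
    P.append(bot.get_obs()['ee_pos']); vision.camera('side')
print(np.mean(P,0),np.std(P,0))
print('lug hole proj if pin axis dropped', [proj('side',[.5772,-.0117+k,.058]) for k in (-.005,0,.005)])
"
```

```text
hole [ 0.57779258 -0.01097977  0.058     ]
pin bottom at z.078 [ 0.5782679 -0.0137328  0.0782   ] collar mid .1257 [ 0.57763068 -0.0086059   0.1258    ]
[ 0.5781095  -0.01221806  0.14875788] [0.00027312 0.0002457  0.00056885]
lug hole proj if pin axis dropped [array([[346.83787035, 195.49987929]]), array([[346.6766834 , 196.45684937]]), array([[346.5143197 , 197.42080581]])]
```

```bash
python3 -m crank '0 0.008 -0.002 0 0 0;0 0.016 -0.002 0 0 0;0 0.022 -0.002 0 0 0;0 0.027 -0.002 0 0 0;0 0.032 -0.002 0 0 0;0 0.036 -0.002 0 0 0;0 0.036 -0.002 0 0 0'
python3 -c "
from h import *
to([.578,-.0145,.0812],-6.5)
print(bot.get_obs()['ee_pos'])
a=vision.camera('side')
cv2.imwrite('pics/p6.png',cv2.resize(a[150:230,300:400],None,fx=6,fy=6,interpolation=2)[:,:,::-1])"
```

```text
time: 9.65
ee_pos: [0.5776, -0.0146, 0.112]
tcp_rot: [-90.0, 0.1, -6.5]
wrist_force: [0.1, 0.2, -1.5]
opening: 0.0188
t 9.65 shift [0.0004 0.0308 0.0002] turn [ 0.0001  0.0004 -0.001 ]
[ 0.57759484 -0.01464419  0.1120204 ]
```

View pics/p6.png

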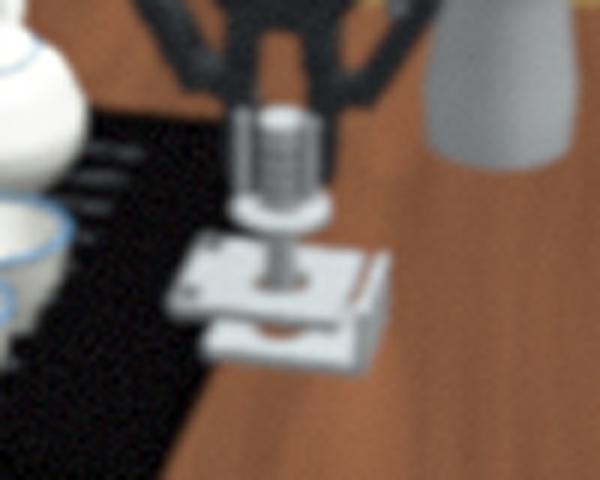

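The tip has entered the lug hole at (280,280), centred and with no contact force. I continue gently down.

```bash
python3 -m crank '0 0.005 0 0 0 0;0 0.010 0 0 0 0;0 0.015 0 0 0 0;0 0.020 0 0 0 0;0 0.024 0 0 0 0;0 0.024 0 0 0 0'; python3 -m crank '0 0.002 0 0 0 0;0 0.004 0 0 0 0;0 0.005 0 0 0 0;0 0.005 0 0 0 0'
```

```text
time: 10.3
ee_pos: [0.5776, -0.0147, 0.0879]
tcp_rot: [-90.0, 0.1, -6.5]
wrist_force: [0.5, -0.3, -1.9]
opening: 0.0188
time: 10.7
ee_pos: [0.5779, -0.0147, 0.0836]
tcp_rot: [-90.0, 0.0, -6.5]
wrist_force: [0.7, 1.6, -1.9]
opening: 0.0186
```

```bash
python3 -m crank '0 0.001 0 0 0 0;0 0.002 0 0 0 0;0 0.002 0 0 0 0'; python3 -m crank '0 0.001 0 0 0 0;0 0.0015 0 0 0 0;0 0.0015 0 0 0 0'
```

```text
time: 11.0
ee_pos: [0.5778, -0.0146, 0.0816]
tcp_rot: [-90.0, 0.0, -6.5]
wrist_force: [-1.3, 0.2, -0.6]
opening: 0.0183
time: 11.3
ee_pos: [0.578, -0.0146, 0.0812]
tcp_rot: [-90.0, -0.0, -6.5]
wrist_force: [-3.0, -0.7, 5.4]
opening: 0.0187
```

Upward contact of 5 N came at exactly the predicted height (0.0812), so the collar is seated. I release and retreat.

```bash
python3 -m crank '0 0 0 0 0 0;0 0 0 0 0 0;0 0 0 0 0 0;0 0 0 0 0 0;0 0 0 0 0 0' -0.3; python3 -m crank '0 -0.01 0 0 0 0;0 -0.03 0 0 0 0;0 -0.06 0 0 0 0;0 -0.09 0 0 0 0;-0.04 -0.12 0 0 0 0;-0.08 -0.13 0 0 0 0;-0.08 -0.13 0 0 0 0;-0.08 -0.13 0 0 0 0'
python3 -c "
from h import *
a=vision.camera('side')
cv2.imwrite('pics/p7.png',cv2.resize(a[150:230,300:400],None,fx=6,fy=6,interpolation=2)[:,:,::-1])"
```

```text
time: 11.8
ee_pos: [0.5779, -0.0147, 0.0801]
tcp_rot: [-90.0, 0.0, -6.5]
wrist_force: [0.9, 0.6, -0.6]
opening: 0.0553
time: 12.6
ee_pos: [0.4984, -0.0056, 0.2117]
tcp_rot: [-90.0, -0.2, -6.5]
wrist_force: [-0.6, -0.7, 0.4]
opening: 0.0553
```

View pics/p7.png

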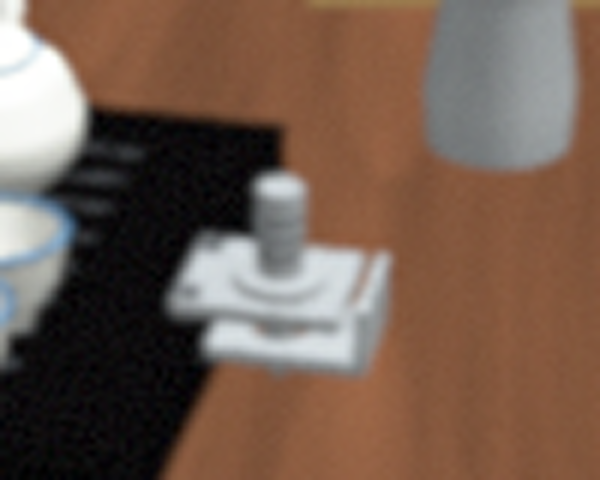

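The pin stands upright, its collar flat on the lug (280,280) and its tip showing below the tongue (280,372). The pan is home and the gripper is clear.

```bash
python3 -c "
from workcell import bot
print(bot.job_done())"
```

```text
the job is handed in; nothing more can be done
None
```

The tray is ready to carry, and I handed the job in at about 12.7 s; no verdict was reported.

- **Drip pan:** I pushed it home with the closed fingers on its lip. At the stop the force rose from about 2 N to 16 N and the pan moved no further.
- **Lock pin:** I took the wide-collared steel pin from the bamboo rest and lowered it through the lug and the tongue. It seated with about 5 N of contact at the height I had predicted. I then released it and backed the gripper away.
- **Last checks:** The final side picture shows the pin upright, its collar flat on the lug and its tip showing below the tongue. The teapot looked in place in the part of it that was in view. The wrist force was near zero with the gripper clear.
- **Disagreement:** The two cameras differed by about 4 mm in y on absolute positions. The shift from rest to lug agreed to about 2 mm, so I used that. I did not re-measure the pin's final offset from the hole's centre numerically.

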